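# Release the cam latch and open the parts drawer

### The job

Turn the cam latch knob on top of the blue parts cabinet about a quarter turn, so that it releases the drawer; it turns only one way, and which way cannot be seen, so feel for it and do not leave it half turned. Then pull the drawer by its handle all the way out to its stop and let go; the small jar inside must still be standing. Leave the things lying around, on the cabinet's top as well, where they are.

Things in the scene. Friction and masses are not known exactly. Their poses are not given: they have to be found in the camera images.
- cabinet: Blue plastic parts cabinet, fixed to the bench, 240 deep (x) x 300 wide (y) x 115 high, flat-topped, with one drawer filling its front. Origin: centre of its underside. Its x axis points from the drawer front to the back; the drawer slides out along its -x axis. The drawer front's outer face is at x = -135 mm when shut.
- drawer_handle (a point): Middle of the drawer handle, a round steel bar 12 mm thick and 116 mm long, parallel to the cabinet's y axis, 98 mm above the bench (17 mm below the cabinet's top) and 48 mm out from the drawer front (clear gap 42 mm; the front reaches up to 112 mm), on two 10 mm posts 104 mm apart. With the drawer shut it is at (-183, 0, 98) mm in the cabinet's frame. Axes as the cabinet's.
- drawer (a joint): How far the drawer is out, m: 0 shut, 0.120 at its end stop (hard). The slide drags with about 2 N and a little more the faster it moves, and stays where it is left. While latched it gives only about 3 mm and then is held firmly.
- latch_grip (a point): Grip point of the cam latch knob: a black upright bar 46 mm long, 12 mm thick, its top 38.5 mm above the cabinet's top, on a round foot of 44 mm diameter, 8.5 mm high. The point lies on the knob's vertical axis, 27 mm above the cabinet's top, at (-90, 0, 142) mm in the cabinet's frame. Its x axis lies along the bar: when latched along the cabinet's x axis, within 7 degrees.
- latch: The knob itself; origin on its axis at the cabinet's top. A hidden stop blocks it one way after about 23 degrees (clockwise or anticlockwise, differing from run to run); the other way it turns to a stop at 90 degrees, and the drawer is free from about 60 degrees. It drags with about 0.08 N m and stays where it is left; against a stop the moment rises at once, past 0.35 N m.
- jar: Small screw-top glass jar, 44 mm diameter, 52 mm high, about 0.1 kg, standing loose on the drawer's floor just behind its front; hidden until the drawer is open. Origin: centre of its underside, z axis up the jar.
- brace: Bystander: zinc corner brace standing on the cabinet's top to the right of the knob, an L of 60 x 56 mm, 20 mm wide. Origin: underside of its upright leg.
- elbow: Bystander: black plastic pipe elbow on the cabinet's top to the left of the knob, about 70 x 42 mm, 51 mm high. Origin: underside of its upright socket.
- spare_jar: Bystander: glass jar, 72 mm diameter, 95 mm high, on the bench to the left. Origin: centre of its underside.
- screw_box: Bystander: cardboard box 90 x 60 x 50 mm on the bench to the left. Origin: centre of its underside.
- wrench: Bystander: steel wrench, lying on the bench to the left. Origin: underside, near its middle.
- screwdriver: Bystander: screwdriver lying on the bench to the right. Origin: underside, near its middle.
- tape_measure: Bystander: grey tape measure 70 x 36 x 62 mm on the bench to the right. Origin: centre of its underside.

How it is judged (in metres and radians):
On the way:
1. the latch knob is turned by at least 60 degrees from the drawer's slide direction, the drawer still shut (angle between the x axis of latch_grip and the x axis of cabinet, either way round above 1.047 rad and value of joint drawer below 0.02 m), for 0.2 s.
At the end, for the whole second after the job is handed in: The drawer is out to its stop (within 8 mm), the latch knob is still turned by at least 57 degrees, and the small jar stands upright (within 11 degrees) at rest in the drawer (value of joint drawer above 0.112 m and linear speed of jar below 0.02 m/s and angle between jar's own z axis and vertical below 0.2 rad and distance between jar and drawer_handle below 0.2 m and height (world z) of jar below 0.04 m and angle between the x axis of latch_grip and the x axis of cabinet, either way round above 1 rad); the robot touches nothing.
It fails at once if the brace or the elbow on the cabinet is moved by more than 25 mm (distance of any of brace, elbow from where it was at the start of the episode above 0.025 m).
It fails at once if the spare jar, screw box, wrench, screwdriver or tape measure is moved by more than 25 mm (distance of any of spare_jar, screw_box, wrench, screwdriver, tape_measure from where it was at the start of the episode above 0.025 m).
It also fails if it takes over 48 s, if anything falls off the work surface, if the arm or the gripper's body presses on something with over 40 N, if the wrist force passes 120 N, or if a joint passes its speed limit or range.

### The arm

A 6-joint arm with a two-finger parallel gripper is mounted at the origin on the work surface. World frame = base frame: x ahead of the robot, y to its left, z up, the work surface at z = 0. Lengths are in mm, angles in rad, forces in N, time in s.
With the tool pointing down it reaches from about 300 to 775 mm from the base axis. Payload 14.6 kg.
Tool frame: the origin (TCP) lies between the finger pads; the fingertips stand manip.tip_reach ahead of it and the grasp point (between the pads) lies 5 mm behind it (manip.tip_reach is the distance from the TCP to the fingertips, in mm); z points along the fingers, y is the line along which they close (so a half turn about z gives the same grasp; the last joint's range is limited). The gripper opens to 94 mm and grips with 3 to 60 N. Pads are 16 mm wide; open, the fingers measure 119 mm over their backs; the gripper's body (75 mm by 177 mm) begins 78 mm behind the grasp point.
Start: joints at [1.254, 0.3, 1.521, -0, 1.321, -0.067], TCP at [135.963, 532.92, 219.446] pointing down, gripper open.
Joint ranges: [-3.03, 3.03], [-0.79, 2.21], [0.23, 2.52], [-1.04, 4.18], [0, 3.07], [-2.55, 2.55]. Speed limits (rad/s): [2.22, 2.22, 2.57, 3.14, 3.14, 3.14].

### API

Orientations are given as [roll, pitch, yaw] about the fixed x, y, z axes, in that order (R = Rz(yaw) Ry(pitch) Rx(roll)).
In Python, from cell import manip gives the robot as it stands. The module is installed in compiled form; this text tells all that it offers.
- The arm moves only by the shell command python3 -m creep 'ROWS' [FORCE]. ROWS is JSON, a list of rows, each a list of 3 entries, a list of its own where there are three numbers: the opening, from -1 (shut) to 1 (fully open), then the shift along the tool's x, y, z in cm, then the turn about the tool's z in units of 5 degrees (1.0 is 5 degrees). In form: [[grip, [tx, ty, tz], roll], ...]. A call has 1 to 12 rows; each row is the pose to reach, as a shift and turn from the pose commanded when the call began, along the tool's axes at that moment; what a row does not reach only later rows make up. A row lasts 1/10 s, in which the tool goes at most 50 mm and 8.59 degrees, less where a joint would pass 70% of its speed; a pose out of reach is approached as far as the arm can. A call with a gripper value outside its range is refused whole. The fingers move at their own pace and stop on an object; FORCE is the grip in N (left out, the last holds). Time passes only in rows, so rows that repeat a pose let the fingers close. It gives the time, the measured TCP pose, the force, the opening and the grip force at its end, in the units of the state.
- manip.read_state(): the state, without advancing time (a new reading comes with each control period).
- manip.camera(name): name is "scene" or "top" or "wrist"; returns the picture (384x512x3 uint8, red, green, blue); there is no depth.
- manip.camera_params(name): a dict with "fovy" (degrees; the focal length in pixels is half the picture's height over the tangent of half this angle, whatever the lens; pixels are square), "cx", "cy" (the principal point, pixels), "k1" (the pictures are not rectified: a ray, as slopes to the right and down, at radius r is drawn at 1 + k1 r^2 times it, then the intrinsics apply), "origin" and "attitude" of the camera in the world. Camera axes: x right, y down, z forward; pixel columns grow to the right and rows downward; lengths in mm; the calibration is good to about 2 mm. A picture is of the moment at which its call begins: read the wrist's pose just before it. camera_params takes no time and is no camera call; for the wrist camera it gives the pose at the moment of the call.
- manip.sign_off(): hands the job in; it is judged then, once.
The state is a dict: "clock": time; "joints": joint angles; "qd": joint speeds; "effort": joint torques, N m; "eef_pos": TCP position; "eef_rot": TCP orientation; "wrist_force": force on the tool from outside, world axes, zero at the start; "moment": the same for the moment, N m; "finger_gap": finger opening in mm; "finger_force": force on a finger pad.
Only numpy, scipy, OpenCV 4.12 (cv2) and the standard library are available. Lean on these libraries where they do the work, as an engineer would, in place of code of your own. Each camera call takes 0.05 s, during which the arm holds its last target. There are 200 camera calls.

## Working session

There is one attempt and no reset: what is moved stays moved. The work goes in short steps, Python scripts to look and compute and a shell command to move; the robot and the scene stay as the last step left them, time stands still between calls to the robot, and variables do not carry over. Pictures are saved under pics/ and viewed, at most 10 in all, crops included, and the job is handed in when it is done.

```bash
mkdir -p pics; python3 - <<'E'
from cell import manip
import cv2
print(manip.read_state(), manip.tip_reach)
for n in("scene","top"):
    print(n,manip.camera_params(n))
    cv2.imwrite(f"pics/{n}0.png",manip.camera(n)[:,:,::-1])
print(manip.camera_params("wrist"))
E
```

```text
{'clock': 0.0, 'joints': array([ 1.25438816e+00,  3.00495395e-01,  1.52161589e+00, -1.60868662e-05,
        1.32072946e+00, -6.66019717e-02]), 'qd': array([ 1.49802558e-03,  1.50610862e-03, -1.39787550e-03,  4.39507538e-05,
        1.11046325e-03, -3.55512757e-04]), 'effort': array([ 1.82052067e-03, -5.31812632e+01, -3.52729011e+01,  7.09197437e-02,
        2.45045620e-02, -8.44087458e-05]), 'eef_pos': array([135.89278851, 532.6699975 , 218.85828166]), 'eef_rot': array([-3.14034629e+00, -6.75171252e-05,  2.89179041e+00]), 'wrist_force': array([ 0.2047917 , -0.30019219, -0.79611031]), 'moment': array([0.00604279, 0.04654135, 0.04380268]), 'finger_force': 0.0, 'finger_gap': 93.8933001784191} 14.0
scene {'fovy': 44.51545320356235, 'cx': 255.0550747873631, 'cy': 189.3704322597059, 'k1': 0.021611698563916242, 'origin': array([1446.26201731, -174.25402401, 1160.15693023]), 'attitude': array([-2.41863961, -0.00604723,  1.38358341])}
top {'fovy': 44.18580264845683, 'cx': 261.31857967303904, 'cy': 184.69298215506905, 'k1': -0.032873598892967044, 'origin': array([3.32015810e+02, 7.83598655e-01, 1.69536280e+03]), 'attitude': array([-3.01605828, -0.00418011, -1.55679342])}
{'fovy': 65.95021584573189, 'cx': 255.50227189955055, 'cy': 192.78364202639983, 'k1': -0.04923125186839245, 'origin': array([ 70.18954992, 548.82438155, 383.742157  ]), 'attitude': array([ 2.90791839e+00, -1.01293899e-03,  1.32186941e+00])}
```

View pics/scene0.png

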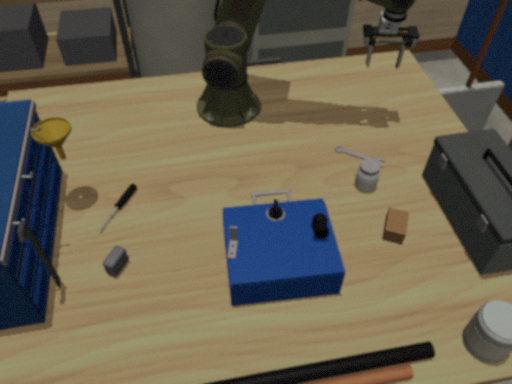

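View pics/top0.png

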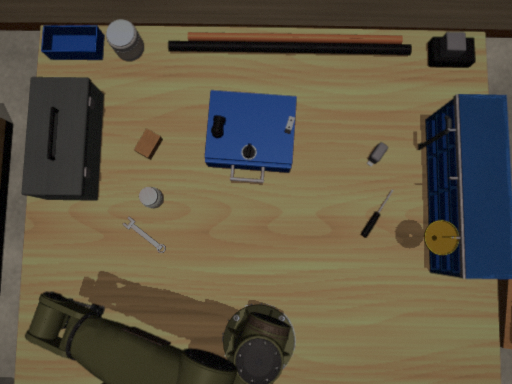

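Scene view: cabinet around (280,250), knob near (276,210), handle near (270,195). Top view: knob at (249,152), handle bar at (247,181), brace at (290,124), elbow at (218,126). I'll enlarge both in one picture.

```bash
python3 - <<'E'
import cv2,numpy as np
t=cv2.imread("pics/top0.png")[85:190,200:305];s=cv2.imread("pics/scene0.png")[180:285,217:322]
# montage: crops 100x... scale 
m=np.hstack([cv2.resize(a,(400,400),interpolation=cv2.INTER_CUBIC) for a in(t,s)])
cv2.imwrite("pics/m1.png",m)
E
```

```text
(no output)
```

View pics/m1.png

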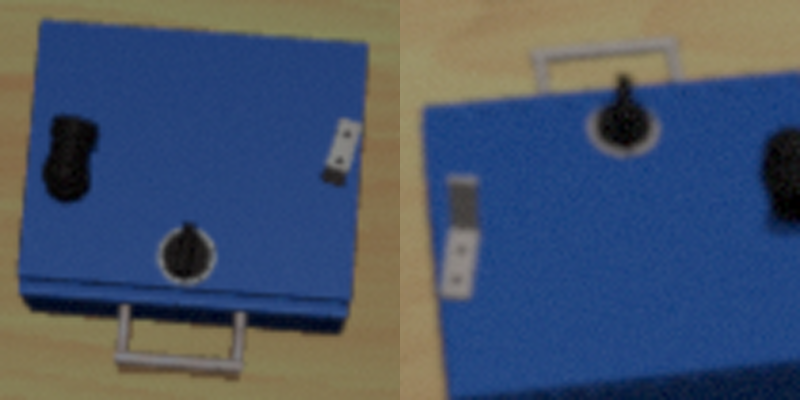

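The left half (top view) shows handle ends at (118,360) and (238,370), the knob foot at (187,254) and the cabinet's top corners. The right half (scene view) shows handle ends at (137,50) and (275,42), and the foot at (222,127).

```bash
cat > h.py <<'E'
from cell import manip
import numpy as np,cv2
from scipy.spatial.transform import Rotation as R
def ray(p,uv):
    f=192/np.tan(np.radians(p["fovy"])/2)
    d=(np.array(uv,float)-[p["cx"],p["cy"]])/f; u=d.copy()
    for _ in range(20): u=d/(1+p["k1"]*(u@u))
    v=R.from_euler("xyz",p["attitude"]).as_matrix()@np.r_[u,1]
    return np.array(p["origin"]),v/np.linalg.norm(v)
def tri(*rs):
    A=sum(np.eye(3)-np.outer(d,d) for o,d in rs);b=sum((np.eye(3)-np.outer(d,d))@o for o,d in rs)
    x=np.linalg.solve(A,b);return x,[np.linalg.norm(np.cross(x-o,d)) for o,d in rs]
def atz(r,z): o,d=r;return o+d*(z-o[2])/d[2]
E
python3 - <<'E'
from h import *
k=105/400
P={n:manip.camera_params(n) for n in("top","scene")}
T=lambda u,v:ray(P["top"],(200+u*k-.5+.5*k,85+v*k-.5+.5*k)); S=lambda u,v:ray(P["scene"],(217+u*k-.5+.5*k,180+v*k-.5+.5*k))
for n,a,b in(("hL",(118,360),(275,42)),("hR",(238,370),(137,50)),("foot",(187,254),(222,127)),("cornerFR",(350,298),(26,105))):
    print(n,*tri(T(*a),S(*b)))
c=[atz(T(*q),115) for q in((40,20),(367,43),(22,275),(350,298))]
for q in c: print(q)
print("yaw",[np.degrees(np.arctan2(*(c[i]-c[j])[[1,0]])) for i,j in((0,2),(1,3))],[np.degrees(np.arctan2(*(c[i]-c[j])[[1,0]]))-90 for i,j in((0,1),(2,3))],"ctr",sum(c)/4)
for q in((68,130),(65,200),(345,122),(335,175)):print(atz(T(*q),150),atz(T(*q),115))
E
```

```text
hL [551.38525948 103.43672816  99.71530515] [np.float64(1.7076794155343218), np.float64(1.7076794155343147)]
hR [543.19352612  -4.88535622 103.45106225] [np.float64(0.7147846056780663), np.float64(0.7147846056780625)]
foot [644.09465295  41.25148786 120.84059687] [np.float64(0.0178689351339732), np.float64(0.01786893513397625)]
cornerFR [ 605.00920344 -101.38622819  131.23268362] [np.float64(1.8289426950717513), np.float64(1.8289426950717127)]
[859.52459457 178.66446354 115.        ]
[ 842.3995448  -118.41020444  115.        ]
[624.09391681 188.00449268 115.        ]
[ 607.59936961 -104.28010211  115.        ]
yaw [np.float64(-2.271852460343538), np.float64(-3.443864627340867)] [np.float64(-3.299198831011296), np.float64(-3.2299567470929844)] ctr [733.40435645  35.99466242 115.        ]
[747.84701053 147.18503798 150.        ] [757.26492326 150.50079682 115.        ]
[684.86279066 148.15492373 150.        ] [692.85421138 151.49264894 115.        ]
[758.7455108  -96.66131518 150.        ] [768.41025716 -98.86828689 115.        ]
[710.7891876  -88.15971764 150.        ] [719.36779981 -90.17414173 115.        ]
```

```bash
python3 -m creep '[[1,[-61,-35.1,-4],-2.2],[1,[-61,-35.1,-4],-2.2],[1,[-61,-35.1,-4],-2.2],[1,[-61,-35.1,-4],-2.2],[1,[-61,-35.1,-4],-2.2],[1,[-61,-35.1,-4],-2.2],[1,[-61,-35.1,-4],-2.2],[1,[-61,-35.1,-4],-2.2]]'
```

```text
clock: 0.9
eef_pos: [420.9, 254.8, 242.0]
eef_rot: [-3.142, -0.0, 3.084]
wrist_force: [0.8, 0.2, 0.0]
finger_gap: 94.0
finger_force: 0.0
```

```bash
python3 -m creep '[[1,[-20.2,-20.2,-1],0],[1,[-20.2,-20.2,-1],0],[1,[-20.2,-20.2,-1],0],[1,[-20.2,-20.2,-1],0],[1,[-20.2,-20.2,-1],0],[1,[-20.2,-20.2,-1],0],[1,[-20.2,-20.2,-1],0],[1,[-20.2,-20.2,-1],0]]'
python3 - <<'E'
from h import *
import json
p=manip.camera_params("wrist");im=manip.camera("wrist")
print(manip.read_state()["eef_pos"],manip.read_state()["joints"],p)
cv2.imwrite("pics/w1.png",cv2.resize(im,(800,600),interpolation=cv2.INTER_CUBIC)[:,:,::-1])
json.dump({k:np.array(v).tolist() for k,v in p.items()},open("w1.json","w"))
E
```

```text
clock: 1.7
eef_pos: [609.8, 42.9, 251.2]
eef_rot: [3.142, -0.001, 3.083]
wrist_force: [-0.2, 0.9, -0.5]
finger_gap: 93.8
finger_force: 0.0
[609.48580473  43.71960699 251.56541455] [ 1.16078861e-02  4.18109232e-01  1.28746184e+00  1.65049928e-04
  1.43693098e+00 -1.50145207e+00] {'fovy': 65.95021584573189, 'cx': 255.50227189955055, 'cy': 192.78364202639983, 'k1': -0.04923125186839245, 'origin': array([542.30328925,  46.31123053, 416.05307097]), 'attitude': array([ 2.90886334e+00, -1.97985891e-03,  1.51274310e+00])}
```

View pics/w1.png

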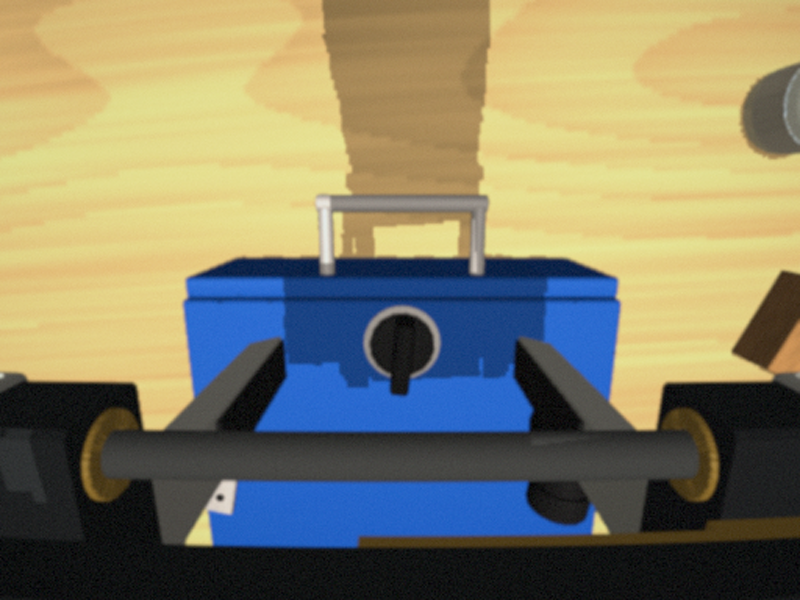

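Wrist view (800 wide): knob foot centred at (402,343), bar running from (403,318) to (400,393), and handle bar from (322,202) to (488,202). The cabinet's front top edge runs from (186,299) to (620,299).

```bash
python3 - <<'E'
from h import *
import json
k=105/400
P={n:manip.camera_params(n) for n in("top","scene")};w=json.load(open("w1.json"))
T=lambda u,v:ray(P["top"],(200+u*k-.5+.5*k,85+v*k-.5+.5*k)); S=lambda u,v:ray(P["scene"],(217+u*k-.5+.5*k,180+v*k-.5+.5*k))
W=lambda u,v:ray(w,((u+.5)*.64-.5,(v+.5)*.64-.5))
for n,a,b,c in(("hL",(118,360),(275,42),(488,202)),("hR",(238,370),(137,50),(322,202)),("foot",(187,254),(222,127),(402,343))):
    print(n,*tri(T(*a),W(*c)),*tri(T(*a),S(*b),W(*c)))
print("foot z119",atz(W(402,343),119),atz(T(187,254),119))
a,b=atz(W(403,318),153),atz(W(400,393),153);print("bar top",a,b,np.degrees(np.arctan2(*(b-a)[[1,0]])))
for z in(98,):
  a,b=atz(W(322,202),z),atz(W(488,202),z);print("handle",a,b,(a+b)/2,np.degrees(np.arctan2(*(a-b)[[1,0]]))+90)
a,b=atz(W(186,299),115),atz(W(620,299),115);print("edge",a,b,np.degrees(np.arctan2(*(a-b)[[1,0]]))+90)
E
```

```text
hL [550.30281446 101.93579755 114.74574976] [np.float64(1.73341059759941), np.float64(1.733410597599488)] [551.6856203  104.17119823 100.27723354] [np.float64(2.542650948476147), np.float64(0.9061854052973608), np.float64(1.6620751941183234)]
hR [545.12943283  -6.08269217  92.43980007] [np.float64(0.7411396988550318), np.float64(0.7411396988548429)] [544.23334582  -4.84761913 104.22108009] [np.float64(1.4530902912407084), np.float64(0.5600309390501929), np.float64(1.3765360131541555)]
foot [649.22563623  42.21827881  95.4225298 ] [np.float64(0.34405703468522136), np.float64(0.34405703468520776)] [642.91571956  41.91765623 118.82747515] [np.float64(1.6715692205022654), np.float64(0.39623966042305736), np.float64(1.6063144596084673)]
foot z119 [641.45591653  42.82531102 119.        ] [644.4559636   41.28121535 119.        ]
bar top [614.67818872  44.69187858 153.        ] [662.29588541  40.16479281 153.        ] -5.430872387548234
handle [545.65663332  -5.63560514  98.        ] [552.13546458 106.24924024  98.        ] [548.89604895  50.30681755  98.        ] -3.3140825610052786
edge [ 603.41253912 -100.96857293  115.        ] [620.56163696 191.81043049 115.        ] -3.3521855645111316
```

```bash
python3 -m creep '[[1,[-3.2,0.1,3],0.4],[1,[-3.2,0.1,8],0.4],[1,[-3.2,0.1,10.9],0.4],[1,[-3.2,0.1,10.9],0.4],[-1,[-3.2,0.1,10.9],0.4],[-1,[-3.2,0.1,10.9],0.4],[-1,[-3.2,0.1,10.9],0.4],[-1,[-3.2,0.1,10.9],0.4],[-1,[-3.2,0.1,10.9],0.4],[-1,[-3.2,0.1,10.9],0.4],[-1,[-3.2,0.1,10.9],0.4],[-1,[-3.2,0.1,10.9],0.4]]' 40; python3 -c "
from cell import manip
print(manip.read_state())"
```

```text
clock: 2.95
eef_pos: [641.9, 42.4, 143.0]
eef_rot: [-3.142, -0.0, 3.049]
wrist_force: [0.1, -0.1, 1.2]
finger_gap: 33.0
finger_force: 0.0
{'clock': 2.95, 'joints': array([ 9.07318128e-03,  5.72333861e-01,  1.31510930e+00, -1.86915037e-05,
        1.25423895e+00, -1.46896323e+00]), 'qd': array([-9.69525938e-04,  8.27381350e-04, -4.15188146e-04, -8.02056811e-04,
       -9.04958360e-04, -3.09018664e-05]), 'effort': array([ 1.09230496e-03, -6.71656251e+01, -3.43507183e+01, -7.94607651e-03,
        7.81598780e-02,  2.41283860e-04]), 'eef_pos': array([641.88033287,  42.42100426, 142.95414481]), 'eef_rot': array([-3.14156589e+00, -8.71815428e-05,  3.04883855e+00]), 'wrist_force': array([ 0.14035149, -0.0934491 ,  1.2022732 ]), 'moment': array([-0.02116287, -0.01865199,  0.00524646]), 'finger_force': 0.0, 'finger_gap': 32.98417545429232}
```

Still closing; I'll finish that before turning.

```bash
python3 -m creep '[[-1,[0,0,0],0],[-1,[0,0,0],0],[-1,[0,0,0],0],[-1,[0,0,0],0],[-1,[0,0,0],0]]'; python3 -c "
from cell import manip
s=manip.read_state();print(s['moment'])"
```

```text
clock: 3.45
eef_pos: [641.9, 42.5, 143.0]
eef_rot: [3.142, -0.0, 3.049]
wrist_force: [-0.8, 0.4, -0.5]
finger_gap: 12.1
finger_force: 39.8
[ 0.20154445 -0.0167504   0.08590077]
```

```bash
m(){ python3 -c "
from cell import manip
s=manip.read_state();print(s['moment'],s['eef_rot'],s['finger_gap'])"; }
python3 -m creep '[[-1,[0,0,0],1],[-1,[0,0,0],2],[-1,[0,0,0],3],[-1,[0,0,0],4],[-1,[0,0,0],4]]'; m
python3 -m creep '[[-1,[0,0,0],0.6],[-1,[0,0,0],1.2],[-1,[0,0,0],1.2]]';m
```

```text
clock: 3.95
eef_pos: [642.0, 42.9, 143.0]
eef_rot: [3.141, 0.0, 2.699]
wrist_force: [1.2, 4.6, -1.5]
finger_gap: 11.6
finger_force: 39.7
[ 0.82507121 -0.33874137 -0.08438955] [3.14080041e+00 3.30978004e-05 2.69856735e+00] 11.58485649529778
clock: 4.25
eef_pos: [642.1, 43.0, 143.0]
eef_rot: [3.141, 0.0, 2.598]
wrist_force: [3.2, 4.3, -1.5]
finger_gap: 11.7
finger_force: 41.2
[ 1.08353294 -0.71718307  0.82838867] [3.14078285e+00 3.39654066e-04 2.59771185e+00] 11.666508710589202
```

Clockwise is blocked: the moment reached 0.83 N m at 26°. Joint 6 doesn't have the range to turn fully anticlockwise from this grasp, so I'll let go, swing the gripper half a turn and regrip.

```bash

python3 -m creep '[[-1,[0,0,0],-0.6],[1,[0,0,0],-0.6],[1,[0,0,0],-0.6],[1,[0,0,0],-0.6],[1,[0,0,0],-0.6],[1,[0,0,0],-0.6],[1,[0,0,0],-0.6],[1,[0,0,0],-0.6],[1,[0,0,0],1],[1,[0,0,0],2.7],[1,[0,0,0],4.4],[1,[0,0,0],6.1]]'
python3 -m creep '[[1,[0,0,0],1.7],[1,[0,0,0],3.4],[1,[0,0,0],5.1],[1,[0,0,0],6.8],[1,[0,0,0],8.5],[1,[0,0,0],10.2],[1,[0,0,0],11.9],[1,[0,0,0],13.6],[1,[0,0,0],15.3],[1,[0,0,0],17],[1,[0,0,0],18.7],[1,[0,0,0],20.4]]'
python3 -m creep '[[1,[0,0,0],1.7],[1,[0,0,0],3.4],[1,[0,0,0],5.1],[1,[0,0,0],6.8],[1,[0,0,0],8.5],[1,[0,0,0],8.9],[-1,[0,0,0],8.9],[-1,[0,0,0],8.9],[-1,[0,0,0],8.9],[-1,[0,0,0],8.9],[-1,[0,0,0],8.9],[-1,[0,0,0],8.9]]'
python3 -m creep '[[-1,[0,0,0],0],[-1,[0,0,0],0],[-1,[0,0,0],0],[-1,[0,0,0],0],[-1,[0,0,0],0],[-1,[0,0,0],0],[-1,[0,0,0],0]]'
python3 -c "
from cell import manip
s=manip.read_state();print(s['moment'],s['joints'])"
```

```text
clock: 5.45
eef_pos: [641.9, 42.4, 143.0]
eef_rot: [3.142, -0.0, 2.057]
wrist_force: [-0.3, 0.5, 0.8]
finger_gap: 93.5
finger_force: 0.0
clock: 6.65
eef_pos: [641.9, 42.5, 143.0]
eef_rot: [3.142, 0.0, 0.276]
wrist_force: [-0.2, 0.7, -0.7]
finger_gap: 93.8
finger_force: 0.0
clock: 7.85
eef_pos: [641.9, 42.5, 143.0]
eef_rot: [-3.142, 0.0, -0.494]
wrist_force: [0.0, 0.8, -0.0]
finger_gap: 49.7
finger_force: 0.0
clock: 8.55
eef_pos: [642.1, 42.9, 143.0]
eef_rot: [-3.141, -0.0, -0.494]
wrist_force: [3.6, 4.4, -0.1]
finger_gap: 11.7
finger_force: 39.9
[ 0.84886122 -0.49244693  0.20379652] [9.53864639e-03 5.72382624e-01 1.31489736e+00 5.13967638e-04
 1.25371399e+00 2.07390508e+00]
```

```bash
m(){ python3 -c "
from cell import manip
s=manip.read_state();print(s['moment'],s['joints'][5])"; }
python3 -m creep '[[-1,[0,0,0],-1],[-1,[0,0,0],-2.5],[-1,[0,0,0],-4],[-1,[0,0,0],-5.5],[-1,[0,0,0],-7],[-1,[0,0,0],-8.5],[-1,[0,0,0],-10],[-1,[0,0,0],-11.5],[-1,[0,0,0],-13],[-1,[0,0,0],-14]]';m
python3 -m creep '[[-1,[0,0,0],-1],[-1,[0,0,0],-2],[-1,[0,0,0],-3.5],[-1,[0,0,0],-5],[-1,[0,0,0],-6],[-1,[0,0,0],-7],[-1,[0,0,0],-7]]';m
```

```text
clock: 9.55
eef_pos: [642.3, 41.6, 143.0]
eef_rot: [3.14, -0.0, 0.732]
wrist_force: [4.5, -3.2, -2.0]
finger_gap: 11.9
finger_force: 40.0
[-0.71803264 -0.83712773 -0.11021908] 0.8473853073170223
clock: 10.25
eef_pos: [642.9, 41.3, 143.0]
eef_rot: [3.139, 0.001, 1.341]
wrist_force: [8.9, -4.2, -2.7]
finger_gap: 11.7
finger_force: 39.9
[-0.88843139 -1.9120053   0.08497778] 0.2384440173545236
```

```bash
m(){ python3 -c "
from cell import manip
s=manip.read_state();print(s['moment'],s['eef_rot'])"; }
python3 -m creep '[[-1,[0,0,0],-0.8],[-1,[0,0,0],-1.6],[-1,[0,0,0],-1.6]]';m
python3 -m creep '[[1,[0,0,0],0],[1,[0,0,0],0],[1,[0,0,0],0],[1,[0,0,0],0],[1,[0,0,0],0],[1,[0,0,0],0],[1,[0,0,-5],0],[1,[0,0,-10],0],[1,[0,0,-10],0]]'
python3 - <<'E'
from h import *
cv2.imwrite("pics/w2.png",manip.camera("wrist")[:,:,::-1])
im=manip.camera("top")[85:190,200:305,::-1]
cv2.imwrite("pics/t2.png",cv2.resize(im,(420,420),interpolation=cv2.INTER_CUBIC))
E
```

```text
clock: 10.55
eef_pos: [643.0, 41.3, 143.1]
eef_rot: [3.138, 0.001, 1.48]
wrist_force: [10.3, -4.6, -5.1]
finger_gap: 12.0
finger_force: 39.9
[-0.92542914 -2.07935058  0.05602749] [3.13837328e+00 1.25274558e-03 1.47978515e+00]
clock: 11.45
eef_pos: [643.7, 42.5, 250.7]
eef_rot: [3.13, -0.001, 1.478]
wrist_force: [0.5, 0.5, -0.0]
finger_gap: 80.6
finger_force: 0.0
```

View pics/w2.png

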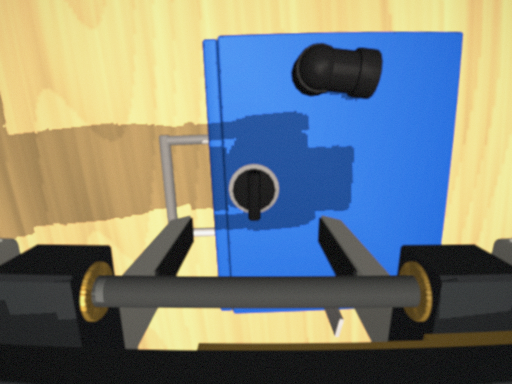

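The knob bar at (254,195) now lies parallel to the drawer front, so it has turned about 88°. The drawer is still shut, and the elbow is in place at (338,70). Next is the handle.

```bash

python3 -m creep '[[-0.1,[-0.1,-5,0],-0.4],[-0.1,[-0.2,-9.25,0],-0.4],[-0.1,[-0.2,-9.25,5],-0.4],[-0.1,[-0.2,-9.25,5],-0.4],[-0.1,[-0.2,-9.25,5],-0.4],[-0.1,[-0.2,-9.25,5],-0.4]]'
python3 - <<'E'
from h import *
print(manip.read_state()["eef_pos"])
im=manip.camera("wrist");print(manip.camera_params("wrist"))
cv2.imwrite("pics/w3.png",im[:,:,::-1])
E
```

```text
clock: 12.15
eef_pos: [550.5, 48.9, 193.9]
eef_rot: [3.141, 0.0, 1.513]
wrist_force: [0.2, -0.4, 1.2]
finger_gap: 47.3
finger_force: 0.0
[550.47898966  48.94593464 193.8695909 ]
{'fovy': 65.95021584573189, 'cx': 255.50227189955055, 'cy': 192.78364202639983, 'k1': -0.04923125186839245, 'origin': array([553.06105162, 114.97268352, 358.74067045]), 'attitude': array([ 2.91018326e+00, -1.66876083e-03, -5.70920262e-02])}
```

View pics/w3.png

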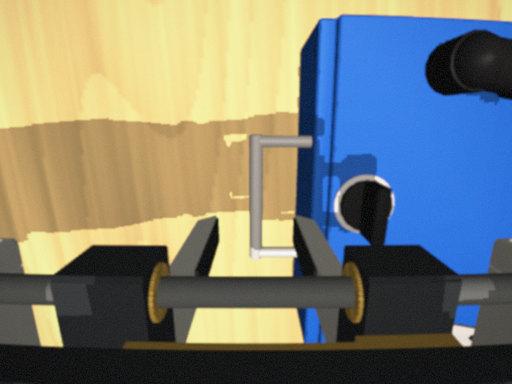

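The handle bar is at column 256, midway between the fingers (218 and 295), and the inner finger clears the front. I'll lower the gripper and close it.

```bash

python3 -m creep '[[-0.1,[0,0,4],0],[-0.1,[0,0,8],0],[-0.1,[0,0,10],0],[-0.1,[0,0,10],0],[-1,[0,0,10],0],[-1,[0,0,10],0],[-1,[0,0,10],0],[-1,[0,0,10],0],[-1,[0,0,10],0],[-1,[0,0,10],0],[-1,[0,0,10],0]]' 30
python3 -c "
from cell import manip
s=manip.read_state();print(s['joints'])"
```

```text
clock: 13.3
eef_pos: [550.0, 49.0, 93.8]
eef_rot: [3.14, -0.0, 1.513]
wrist_force: [-1.1, 0.3, 6.3]
finger_gap: 11.0
finger_force: 30.0
[ 2.26046747e-02  4.39295723e-01  1.64292926e+00 -1.61961085e-05
  1.05802933e+00  8.04576677e-02]
```

```bash

python3 -m creep '[[-1,[0,-0.1,0],0],[-1,[0,-0.3,0],0],[-1,[0,-0.6,0],0],[-1,[0,-1.0,0],0],[-1,[0,-1.5,0],0],[-1,[0,-2,0],0],[-1,[0,-2.5,0],0],[-1,[0,-3,0],0],[-1,[0,-3.5,0],0],[-1,[0,-4,0],0],[-1,[0,-4.5,0],0],[-1,[0,-5,0],0]]'
python3 -m creep '[[-1,[0,-0.5,0],0],[-1,[0,-1,0],0],[-1,[0,-1.5,0],0],[-1,[0,-2,0],0],[-1,[0,-2.5,0],0],[-1,[0,-3,0],0],[-1,[0,-3.5,0],0],[-1,[0,-4,0],0],[-1,[0,-4.5,0],0],[-1,[0,-5,0],0],[-1,[0,-5.4,0],0],[-1,[0,-5.7,0],0]]'
```

```text
clock: 14.5
eef_pos: [500.3, 52.0, 93.8]
eef_rot: [3.139, -0.0, 1.513]
wrist_force: [2.4, -0.1, 5.6]
finger_gap: 11.2
finger_force: 30.0
clock: 15.7
eef_pos: [443.4, 55.4, 93.8]
eef_rot: [3.139, -0.0, 1.513]
wrist_force: [2.1, 0.7, 6.1]
finger_gap: 10.8
finger_force: 30.0
```

Moved 107 mm so far; easing the rest of the way to the stop.

```bash

python3 -m creep '[[-1,[0,-0.2,0],0],[-1,[0,-0.4,0],0],[-1,[0,-0.6,0],0],[-1,[0,-0.8,0],0],[-1,[0,-1,0],0],[-1,[0,-1.1,0],0],[-1,[0,-1.2,0],0],[-1,[0,-1.3,0],0],[-1,[0,-1.3,0],0]]'
```

```text
clock: 16.6
eef_pos: [430.7, 56.1, 93.8]
eef_rot: [3.139, -0.0, 1.513]
wrist_force: [2.8, 1.3, 7.0]
finger_gap: 11.3
finger_force: 30.0
```

```bash

python3 -m creep '[[-1,[0,-0.1,0],0],[-1,[0,-0.2,0],0],[-1,[0,-0.3,0],0],[-1,[0,-0.4,0],0],[-1,[0,-0.4,0],0]]'
```

```text
clock: 17.1
eef_pos: [430.5, 56.1, 94.0]
eef_rot: [3.129, -0.001, 1.513]
wrist_force: [36.6, 0.9, -21.1]
finger_gap: 11.0
finger_force: 30.0
```

That's the stop (36 N). I'll relax the pull, release part way, lift straight up and move clear.

```bash

python3 -m creep '[[-1,[0,0.2,0],0],[-1,[0,0.35,0],0],[-0.1,[0,0.35,0],0],[-0.1,[0,0.35,0],0],[-0.1,[0,0.35,0],0],[-0.1,[0,0.35,0],0],[-0.1,[0,0.35,0],0],[-0.1,[0,0.35,-3],0],[-0.1,[0,0.35,-7],0],[-0.1,[0,0.35,-11],0],[-0.1,[0,0.35,-14],0],[-0.1,[0,0.35,-14],0]]'
python3 -m creep '[[-0.1,[0,-4,0],0],[-0.1,[0,-8,0],0],[-0.1,[0,-8,0],0],[-0.1,[0,-8,0],0],[-0.1,[0,-8,0],0]]'
python3 - <<'E'
from h import *
t=manip.camera("top")[85:215,195:325,::-1];s=manip.camera("scene")[160:290,207:337,::-1]
cv2.imwrite("pics/m4.png",np.hstack([cv2.resize(a,(400,400),interpolation=cv2.INTER_CUBIC) for a in(t,s)]))
E
```

```text
clock: 18.3
eef_pos: [430.5, 56.1, 236.6]
eef_rot: [3.135, -0.001, 1.513]
wrist_force: [-0.0, 0.5, -0.6]
finger_gap: 42.5
finger_force: 0.0
clock: 18.8
eef_pos: [350.0, 60.6, 232.7]
eef_rot: [-3.141, 0.0, 1.513]
wrist_force: [-0.4, -0.5, 0.4]
finger_gap: 42.5
finger_force: 0.0
```

View pics/m4.png

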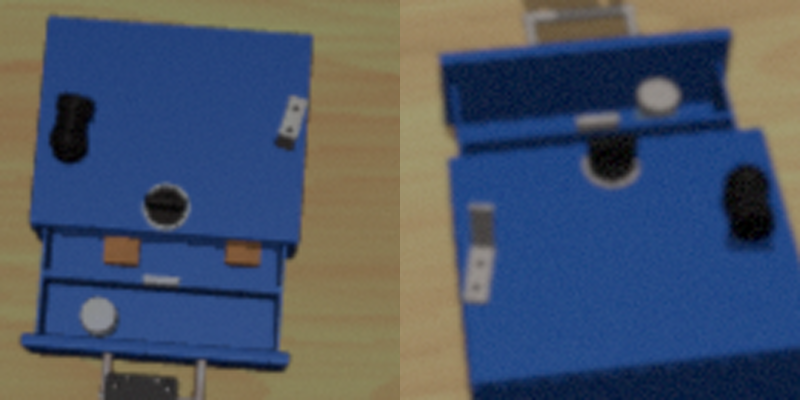

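The drawer is fully out and the jar stands upright at (98,315) in the left half. The knob is crosswise at (166,205), and the brace and elbow have not moved.

```bash
python3 -c "
from cell import manip
print(manip.sign_off())"
```

```text
the job is handed in; nothing more can be done
None
```

The job is handed in, with no verdict returned: the knob turned anticlockwise about 88° (clockwise was blocked), the drawer came out about 120 mm to its stop and was let go, and the last pictures show the jar standing and the brace and elbow in place (I did not re-check the things on the bench).

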